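Load the two-lane consumables dispenser in order of use

ROBOT

A 6-joint arm with a two-finger parallel gripper is mounted at the origin on a cart in front of the work surface, level with it; the furniture and walls round the work are solid. World frame = base frame: x ahead of the robot, y to its left, z up, the work surface at z = 0. Lengths are in m, angles in rad, forces in N, time in s.
With the tool pointing down it reaches from about 0.35 to 0.85 m from the base axis. Payload 8.1 kg.
Tool frame: the origin (TCP) lies midway between the tips of the shut fingers; the grasp point (between the pads) lies 19 mm behind it (grip_depth is the z of the grasp point in the tool frame, in m); z points along the fingers, y is the line along which they close (so a half turn about z gives the same grasp; the last joint's range is limited). The gripper opens to 85 mm and grips with 20 to 120 N. Pads are 22 mm wide; open, the fingers measure 114 mm over their backs; the gripper's body (76 mm by 85 mm) begins 54 mm behind the grasp point. The pads swing forward as they close: fully open they stand 13 mm farther back than shut.
Start: joints at [1.232, 0.13, 1.488, -0, 1.523, -0.085], TCP at [0.151, 0.581, 0.231] pointing down, gripper open.
Joint ranges: [-2.96, 2.96], [-0.89, 2.26], [0.02, 2.5], [-1.34, 4.48], [0, 2.73], [-2.66, 2.66]. Speed limits (rad/s): [2.39, 2.39, 2.79, 3.14, 3.14, 3.14].

INTERFACE

Orientations are given as a 3x3 rotation matrix whose columns are the frame's x, y, z axes.
In Python, from workcell import * gives the robot as it stands. The module is installed in compiled form; this text tells all that it offers.
- The arm moves only by the tool play_rows, never from a script. Its argument "increments" is one flat list of numbers, 6 for each row, row after row: the shift along the world's x, y, z in cm, then the turn, a rotation vector about the world's x, y, z in degrees. A call has 1 to 12 rows; each row shifts and turns the commanded pose from where the row before left it; what a row does not reach is not made up. A row lasts 1/10 s, in which the tool goes at most 50 mm and 8.59 degrees, less where a joint would pass 70% of its speed; a pose out of reach is approached as far as the arm can. A call with a gripper value outside its range is refused whole. "jaw" is the closure, from 0 (fully open) to 1 (shut), set as the call begins (left out, the last holds). The fingers move at their own pace and stop on an object; "grip_force" is the grip in N (left out, the last holds). Time passes only in rows, so rows that do not move let the fingers close. It gives the time, the measured TCP pose, the force, the opening and the grip force at its end, in the units of the state.
- get_state(): the state, without advancing time (a new reading comes with each control period).
- snapshot(name): name is "scene" or "top"; returns the picture (480x640x3 uint8, blue, green, red); there is no depth.
- camera_params(name): a dict with "K" (3x3 intrinsics, pixels), "eye" and "attitude" of the camera in the world. Camera axes: x right, y down, z forward; pixel columns grow to the right and rows downward; lengths in m; the calibration is good to about 2 mm. A picture is of the moment at which its call begins. camera_params takes no time and is no camera call.
- job_done(): hands the job in; it is judged then, once.
The state is a dict: "clock": time; "qpos": joint angles; "qvel": joint speeds; "joint_torque": joint torques, N m; "position": TCP position; "orientation": TCP orientation; "contact_force": force on the tool from outside, world axes, zero at the start; "wrist_torque": the same for the moment, N m; "gripper_width": opening from 0.0 (shut) to 1.0 (fully open); "grasp_force": force on a finger pad.
Only numpy, scipy, OpenCV 4.12 (cv2) and the standard library are available. Lean on these libraries where they do the work, as an engineer would, in place of code of your own. Each camera call takes 0.05 s, during which the arm holds its last target. There are 200 camera calls.

TASK

Restock the little gravity dispenser on the bench so that opened stock is used up first: in each lane the opened carton goes at the stop and the sealed, taped carton of the same kind comes behind it - blue cartons in the blue lane, green cartons in the green lane. The blue cups are our last ones, so put the orange reorder marker in the blue lane between its two cartons. Everything has to stand upright and lengthwise in its lane (the marker with its cards facing up and down the lane), slid down and closed up against the stop or the thing in front of it; do not knock over the glass flask.

Things in the scene. Friction and masses are not known exactly. Their poses are not given: they have to be found in the camera images.
- cup_lane: Blue lane of the dispenser: fixed chute, slope 12 degrees, blue guides, stop and label (round cups) at its low end. Origin on its centre line under the stop's inner face, at bench level; x level, uphill along the lane, y across, z up. Slippery floor z = 26 mm + 0.2126 x from x = 0 (stop) to 195 mm, 48 mm wide; guides flare to 75 mm at 13 mm up. Boxes let go on it slide to the stop (37 mm high).
- cuvette_lane: Green lane of the dispenser: fixed chute, slope 12 degrees, green guides, stop and label (square cuvettes) at its low end. Origin on its centre line under the stop's inner face, at bench level; x level, uphill along the lane, y across, z up. Slippery floor z = 26 mm + 0.2126 x from x = 0 (stop) to 195 mm, 48 mm wide; guides flare to 75 mm at 13 mm up. Boxes let go on it slide to the stop (37 mm high).
- cups_open_mid (a point): Opened carton of sampler cups: white card box with a blue band, top torn off, twelve round white cups showing inside a blue rim; 50 mm long (its x), 40 mm wide (its y), 60 mm tall, about 50 g; loose, upright on the bench. The point is its centre, 30 mm above its underside; z up. Either end may lead. Grasp from above across the 40 mm width.
- cups_full_mid (a point): Sealed carton of sampler cups: white card box with a blue band, closed top with brown tape along the middle and a blue stripe on either side; 50 mm long (its x), 40 mm wide (its y), 60 mm tall, about 90 g; loose, upright on the bench. The point is its centre, 30 mm above its underside; z up. Either end may lead. Grasp from above across the 40 mm width.
- cuvettes_open_mid (a point): Opened carton of cuvettes: white card box with a green band, top torn off, twelve square cuvettes showing inside a green rim; 50 mm long (its x), 40 mm wide (its y), 60 mm tall, about 50 g; loose, upright on the bench. The point is its centre, 30 mm above its underside; z up. Either end may lead. Grasp from above across the 40 mm width.
- cuvettes_full_mid (a point): Sealed carton of cuvettes: white card box with a green band, closed top with brown tape along the middle and a green stripe on either side; 50 mm long (its x), 40 mm wide (its y), 60 mm tall, about 90 g; loose, upright on the bench. The point is its centre, 30 mm above its underside; z up. Either end may lead. Grasp from above across the 40 mm width.
- reorder_marker_mid (a point): Reorder marker: orange plastic block with a card pocket in its top and a red-striped paper card on each broad face; 24 mm thick (its x, along the lane when placed), 40 mm wide (its y), 60 mm tall, about 60 g; loose, upright on the bench. The point is its centre, 30 mm above its underside; z up. Grasp from above across the 40 mm width.
- flask_mid (a point): Glass volumetric flask with a teal stopper, 150 mm tall, 49 mm across the bulb, with a thin neck; loose, not to be knocked over. The point is on its axis, half-way up (75 mm).

How it is judged:
At the end, for the whole second after the job is handed in: Blue lane from the stop up: opened cups, marker, sealed cups; green lane: opened, then sealed cuvettes. Each centre within 8 mm (along, height) and 10 mm (across) of its closed-up place, tilted under 0.35 rad, lengthwise to 0.4 rad; flask upright (x of cups_open_mid in the frame of cup_lane between 0.0102 and 0.0262 m and y of cups_open_mid in the frame of cup_lane between -0.01 and 0.01 m and z of cups_open_mid in the frame of cup_lane between 0.0525 and 0.0685 m and angle between each of cups_open_mid, reorder_marker_mid, cups_full_mid, cuvettes_open_mid, cuvettes_full_mid's own z axis and vertical below 0.35 rad and angle between the x axis of each of cups_open_mid, reorder_marker_mid, cups_full_mid and the x axis of cup_lane, either way round below 0.4 rad and x of reorder_marker_mid in the frame of cup_lane between 0.0464 and 0.0624 m and y of reorder_marker_mid in the frame of cup_lane between -0.01 and 0.01 m and z of reorder_marker_mid in the frame of cup_lane between 0.0602 and 0.0762 m and x of cups_full_mid in the frame of cup_lane between 0.0826 and 0.0986 m and y of cups_full_mid in the frame of cup_lane between -0.01 and 0.01 m and z of cups_full_mid in the frame of cup_lane between 0.0679 and 0.0839 m and x of cuvettes_open_mid in the frame of cuvette_lane between 0.0102 and 0.0262 m and y of cuvettes_open_mid in the frame of cuvette_lane between -0.01 and 0.01 m and z of cuvettes_open_mid in the frame of cuvette_lane between 0.0525 and 0.0685 m and angle between the x axis of each of cuvettes_open_mid, cuvettes_full_mid and the x axis of cuvette_lane, either way round below 0.4 rad and x of cuvettes_full_mid in the frame of cuvette_lane between 0.0591 and 0.0751 m and y of cuvettes_full_mid in the frame of cuvette_lane between -0.01 and 0.01 m and z of cuvettes_full_mid in the frame of cuvette_lane between 0.0629 and 0.0789 m and angle between flask_mid's own z axis and vertical below 0.2 rad); the robot touches nothing.
It fails at once if the glass flask is knocked over (angle between flask_mid's own z axis and vertical above 0.5 rad).
It also fails if it takes over 128 s, if anything falls off the work surface, if the arm or the gripper's body presses on something with over 40 N, if the wrist force passes 120 N, or if a joint passes its speed limit or range.

## Working session

There is one attempt and no reset: what is moved stays moved. The work goes in short steps, Python scripts to look and compute and a tool call to move; the robot and the scene stay as the last step left them, time stands still between calls to the robot, and variables do not carry over. Pictures are saved under pics/ and viewed, at most 14 in all, crops included, and the job is handed in when it is done.

Besides the shell and the picture viewer there is one more tool, called after "Emit:" by a JSON object that holds its "api" and its "payload". play_rows: Moves the arm, as the interface text tells. Its arguments: {"type":"object","properties":{"increments":{"type":"array","items":{"type":"number"}},"jaw":{"type":"number"},"grip_force":{"type":"number"}},"required":["increments"]}

```bash
ls; mkdir -p pics; python3 - <<'E'
from workcell import *
import cv2
for n in ("scene","top"):
    cv2.imwrite(f"pics/{n}0.png",snapshot(n)); p=camera_params(n); print(n,p)
s=get_state(); print(s["clock"],s["position"],s["orientation"])
E
```

```text
pics
scene {'K': array([[612.21884514,   0.        , 321.60506663],
       [  0.        , 612.21884514, 232.44537935],
       [  0.        ,   0.        ,   1.        ]]), 'eye': array([-0.05326881, -0.7909164 ,  0.51032258]), 'attitude': array([[ 0.76333363, -0.30814408,  0.56777548],
       [-0.64569454, -0.39115707,  0.65580082],
       [ 0.02000826, -0.86720434, -0.4975503 ]])}
top {'K': array([[610.21130948,   0.        , 317.78021356],
       [  0.        , 610.21130948, 242.7193525 ],
       [  0.        ,   0.        ,   1.        ]]), 'eye': array([ 0.34879298, -0.19379721,  0.96684392]), 'attitude': array([[ 0.00899338, -0.99450707,  0.10428235],
       [-0.99916447, -0.01309513, -0.03871537],
       [ 0.0398683 , -0.10384704, -0.9937939 ]])}
0.1 [0.15047508 0.58032346 0.2303362 ] [[-9.67965082e-01  2.51084211e-01 -5.65559209e-04]
 [ 2.51084802e-01  9.67963811e-01 -1.57574135e-03]
 [ 1.51797074e-04 -1.66726593e-03 -9.99998599e-01]]
```

View pics/scene0.png

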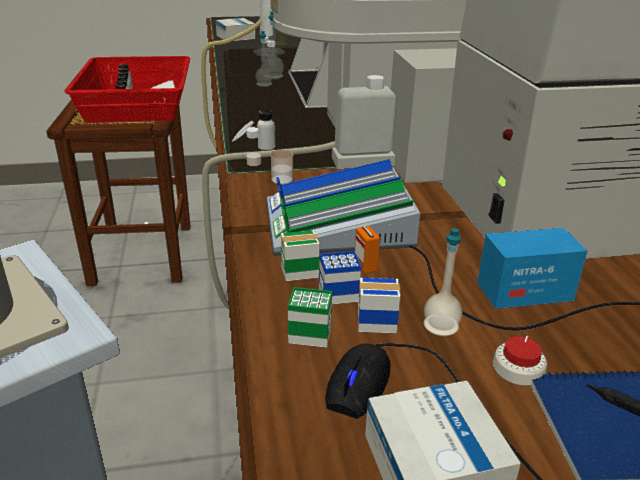

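View pics/top0.png

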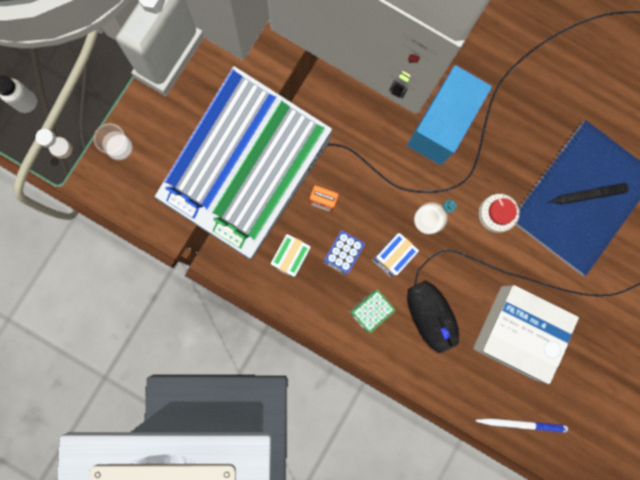

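The scene view shows the dispenser in the middle with five boxes in front of it: green sealed (300,255), marker (368,250), blue opened (340,275), green opened (310,315) and blue sealed (379,305). The flask is at (443,300). In the top view they are at marker (323,197), green sealed (291,256), blue opened (345,252), blue sealed (397,254), green opened (373,312) and flask (431,218).

```bash
python3 - <<'E'
import cv2
im=cv2.imread("pics/top0.png"); c=im[60:260,145:345]; cv2.imwrite("pics/c1.png",cv2.resize(c,None,fx=3,fy=3,interpolation=cv2.INTER_CUBIC))
c=im[170:340,250:450]; cv2.imwrite("pics/c2.png",cv2.resize(c,None,fx=3.5,fy=3.5,interpolation=cv2.INTER_CUBIC))
im=cv2.imread("pics/scene0.png"); c=im[150:350,255:455]; cv2.imwrite("pics/c3.png",cv2.resize(c,None,fx=3,fy=3,interpolation=cv2.INTER_CUBIC))
E
```

```text
(no output)
```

View pics/c1.png

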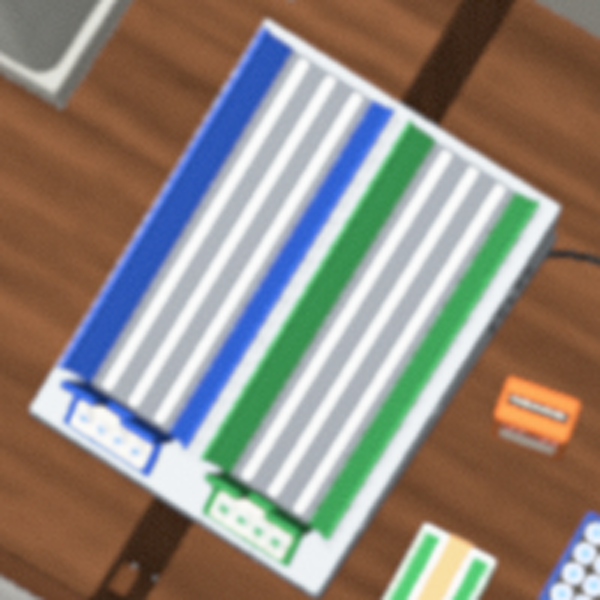

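View pics/c2.png

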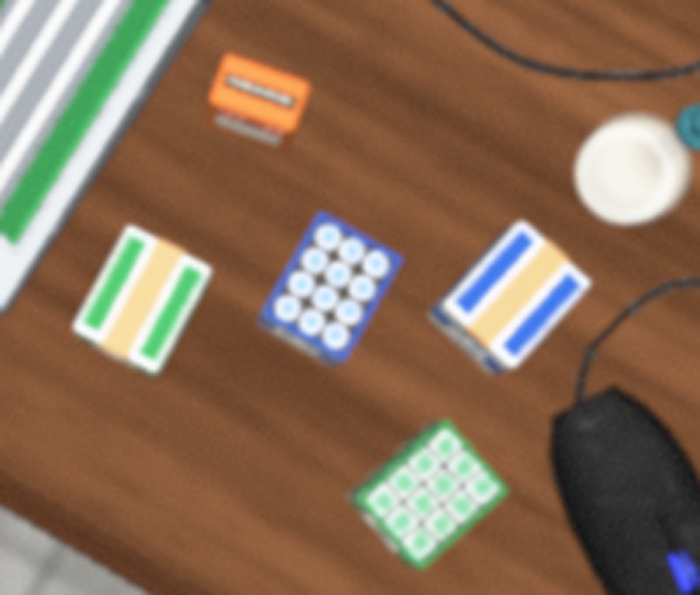

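View pics/c3.png

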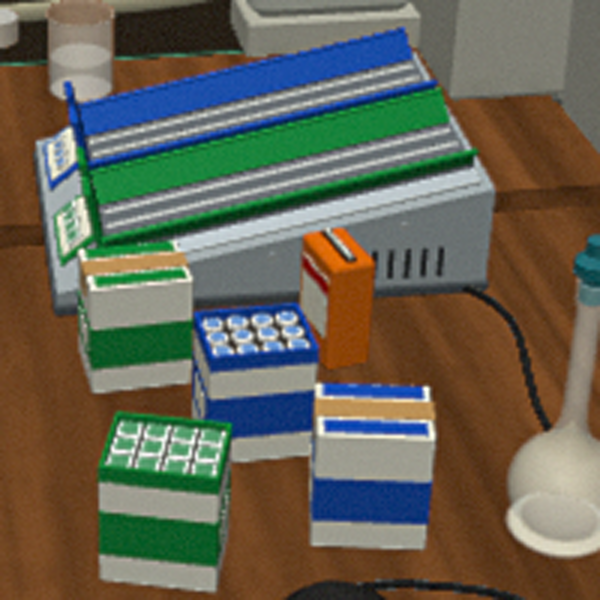

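The crops show each box's top corners and the lanes' middle white stripes (c1: blue (137,403)→(327,82), green (277,487)→(468,172)). I'll cast rays to those and triangulate heights across the two views.

```bash
cat > h.py <<'E'
import numpy as np
from workcell import *
CP={n:camera_params(n) for n in("scene","top")}
def ray(n,u,v):
    p=CP[n]; d=p["attitude"]@np.linalg.inv(p["K"])@[u,v,1]; return p["eye"],d/np.linalg.norm(d)
def plane(n,u,v,z):
    e,d=ray(n,u,v); return e+d*(z-e[2])/d[2]
def tri(a,b):
    (e,d),(f,g)=ray("top",*a),ray("scene",*b)
    s=np.linalg.lstsq(np.c_[d,-g],f-e,rcond=None)[0]; P,Q=e+s[0]*d,f+s[1]*g
    return (P+Q)/2,np.linalg.norm(P-Q)
c1=lambda u,v:(144.7+u/3,59.7+v/3)
c2=lambda u,v:(249.6+u/3.5,169.6+v/3.5)
c3=lambda u,v:(254.7+u/3,149.7+v/3)
def box(c,z=.06):   # top corners in order -> centre, long-axis angle (deg)
    P=np.array([plane("top",*q,z) for q in c]); a=P[1]-P[0]+P[2]-P[3]; b=P[3]-P[0]+P[2]-P[1]
    return P.mean(0),a/2,b/2
E
python3 - <<'E'
from h import *
np.set_printoptions(precision=4,suppress=True)
B={"marker":([(228,54),(312,82),(299,131),(210,106)],(338,249)),
"gfull":([(131,225),(211,268),(157,375),(74,327)],(134,267)),
"bopen":([(322,212),(402,260),(341,359),(263,314)],(256,333)),
"bfull":([(522,221),(592,283),(514,368),(441,304)],(374,410)),
"gopen":([(445,420),(509,490),(422,568),(353,497)],(167,450))}
for k,(c,s) in B.items():
    m,a,b=box([c2(*q) for q in c]); T,e=tri(c2(*np.mean(c,0)),c3(*s))
    deg=lambda v:np.degrees(np.arctan2(v[1],v[0]))
    print(k,m,"len",np.linalg.norm(a),np.linalg.norm(b),"ang",deg(a),deg(b),"tri",T,e)
for k,lo,hi in(("blue",(137,403),(327,82)),("green",(277,487),(468,172))):
    A=plane("top",*c1(*lo),.026);C=plane("top",*c1(*hi),.0675); d=C-A
    print(k,A,C,np.linalg.norm(d[:2]),np.degrees(np.arctan2(d[1],d[0])))
for k,a,b in(("g top corner",(540,203),(475,155)),("g bot",(322,537),(100,240)),("b top",(267,25),(405,30)),("b bot",(66,370),(80,106)),("flaskbase",(0,0),(0,0)))[:4]:
    print(k,tri(c1(*a),c3(*b)))
print("flask",plane("top",431,218,.03), tri((450,206),(454,236)))
E
```

```text
marker [ 0.5146 -0.2387  0.06  ] len 0.03897713327441227 0.023098628587851795 ang -106.34311767260164 163.6285822876493 tri [ 0.5147 -0.2387  0.059 ] 4.245019026642945e-05
gfull [ 0.4252 -0.1887  0.06  ] len 0.03974635812852372 0.05045254284431678 ang -118.54755320262011 152.8924992346158 tri [ 0.4254 -0.1887  0.0581] 0.0002685720293529153
bopen [ 0.4315 -0.2692  0.06  ] len 0.03915346881658296 0.0503836473236394 ang -119.91898214871073 149.57713275690895 tri [ 0.432  -0.2697  0.0579] 0.0010373910159709448
bfull [ 0.4292 -0.3488  0.06  ] len 0.04070779065597887 0.0502446032966239 ang -131.03063395375403 136.7070870651024 tri [ 0.4294 -0.3491  0.0595] 0.0005313887908672221
gopen [ 0.3437 -0.3122  0.06  ] len 0.040841596014272424 0.05040679983019195 ang -136.15160517992632 130.86945414014747 tri [ 0.344  -0.3129  0.0566] 0.0008915271193366802
blue [ 0.5209 -0.032   0.026 ] [ 0.6793 -0.1294  0.0675] 0.18605929592655285 -31.58680992821725
green [ 0.4781 -0.105   0.026 ] [ 0.6341 -0.2012  0.0675] 0.18332800478925057 -31.658009465773716
g top corner (array([ 0.6149, -0.2368,  0.0791]), np.float64(0.0012207993685452107))
g bot (array([ 0.4508, -0.1292,  0.0377]), np.float64(0.0008810763703102893))
b top (array([ 0.7031, -0.0996,  0.0801]), np.float64(0.0007758724284930013))
b bot (array([0.535 , 0.0016, 0.0409]), np.float64(0.0011146492116326705))
flask [ 0.4883 -0.407   0.03  ] (array([ 0.4894, -0.409 ,  0.1402]), np.float64(0.0008658296051195253))
```

Emit:
{"api": "play_rows", "payload": {"increments": [1.9,-3.5,0.9,0,0,0,1.9,-3.5,0.9,0,0,0,1.9,-3.5,0.9,0,0,0,1.9,-3.5,0.9,0,0,0,1.9,-3.5,0.9,0,0,0,1.9,-3.5,0.9,0,0,0,1.9,-3.5,0.9,0,0,0,1.9,-3.5,0.9,0,0,0], "jaw": 0.33, "grip_force": 25}}

```text
clock: 0.9
position: [0.3028, 0.2992, 0.3033]
orientation: [[-0.968, 0.251, -0.0], [0.251, 0.968, -0.0], [0.0, -0.0, -1.0]]
contact_force: [0.0, -0.1, -0.1]
gripper_width: 0.67
grasp_force: 0.0
```

Emit:
{"api": "play_rows", "payload": {"increments": [0.8,-3.6,0,0,0,-2,0.8,-3.6,0,0,0,-2,0.8,-3.6,0,0,0,-2,0.8,-3.6,0,0,0,-2,0.8,-3.6,0,0,0,-2,0.8,-3.6,0,0,0,-2,0.8,-3.6,0,0,0,-2]}}

```text
clock: 1.6
position: [0.3585, 0.0473, 0.3031]
orientation: [[-0.878, 0.479, 0.0], [0.479, 0.878, 0.0], [0.0, 0.0, -1.0]]
contact_force: [0.0, 0.2, -0.2]
gripper_width: 0.671
grasp_force: 0.0
```

Emit:
{"api": "play_rows", "payload": {"increments": [0.9,-4,0,0,0,-0.2,0.9,-4,0,0,0,-0.2,0.9,-4,0,0,0,-0.2,0.9,-4,0,0,0,-0.2,0.9,-4,0,0,0,-0.2,0.9,-4,0,0,0,-0.2,0.9,-4,0,0,0,-0.2,0.9,-4,0,0,0,-0.2,0,0,0,0,0,0,0,0,0,0,0,0]}}

```text
clock: 2.6
position: [0.4302, -0.2716, 0.3022]
orientation: [[-0.864, 0.504, -0.002], [0.504, 0.864, 0.002], [0.002, 0.001, -1.0]]
contact_force: [0.7, -0.1, -0.1]
gripper_width: 0.669
grasp_force: 0.0
```

Emit:
{"api": "play_rows", "payload": {"increments": [0.1,0.2,-4,0,0,0,0,0,-4,0,0,0,0,0,-4,0,0,0,0,0,-4,0,0,0,0,0,-4,0,0,0,0,0,-2,0,0,0,0,0,-2,0,0,0,0,0,-2,0,0,0,0,0,-2,0,0,0,0,0,0,0,0,0]}}

```text
clock: 3.6
position: [0.4297, -0.2665, 0.0208]
orientation: [[-0.865, 0.501, -0.004], [0.501, 0.865, 0.003], [0.005, 0.001, -1.0]]
contact_force: [-0.6, 0.1, -1.8]
gripper_width: 0.671
grasp_force: 0.0
```

Emit:
{"api": "play_rows", "payload": {"increments": [0,0,0,0,0,0,0,0,0,0,0,0,0,0,0,0,0,0,0,0,0,0,0,0,0,0,0,0,0,0,0,0,0,0,0,0], "jaw": 0.7}}

```text
clock: 4.2
position: [0.4322, -0.2696, 0.0242]
orientation: [[-0.865, 0.502, 0.001], [0.502, 0.865, -0.001], [-0.001, -0.0, -1.0]]
contact_force: [-0.8, 2.1, 6.4]
gripper_width: 0.464
grasp_force: 30.9
```

Emit:
{"api": "play_rows", "payload": {"increments": [0,0,2,0,0,0,0,0,3,0,0,0,0,0,3,0,0,0,0,0,3,0,0,0,0,0,3,0,0,0]}}

```text
clock: 4.7
position: [0.4313, -0.2691, 0.1644]
orientation: [[-0.865, 0.502, -0.0], [0.502, 0.865, 0.0], [0.0, 0.0, -1.0]]
contact_force: [0.3, -0.3, -1.0]
gripper_width: 0.462
grasp_force: 30.3
```

Emit:
{"api": "play_rows", "payload": {"increments": [1.5,3.3,0,0,0,-1.7,1.5,3.3,0,-1.05,-1.7,0,1.5,3.3,0,-1.05,-1.7,0,1.5,3.3,0,-1.05,-1.7,0,1.5,3.3,0,-1.05,-1.7,0,1.5,3.3,0,-1.05,-1.7,0,1.4,3.1,0,-1.05,-1.7,0,0,0,0,0,0,0,0,0,0,0,0,0,0,0,0,0,0,0]}}

```text
clock: 5.7
position: [0.5353, -0.041, 0.1632]
orientation: [[-0.831, 0.528, 0.176], [0.516, 0.849, -0.109], [-0.207, -0.0, -0.978]]
contact_force: [0.2, -0.9, -0.6]
gripper_width: 0.471
grasp_force: 30.2
```

```bash
python3 - <<'E'
from h import *
import cv2
a=snapshot("top")[60:260,145:345];b=snapshot("scene")[120:320,240:440]
cv2.imwrite("pics/d1.png",cv2.resize(np.hstack([a,b]),None,fx=2,fy=2,interpolation=cv2.INTER_CUBIC))
print(get_state()["position"])
E
```

```text
[ 0.53540385 -0.04143469  0.1632615 ]
```

View pics/d1.png

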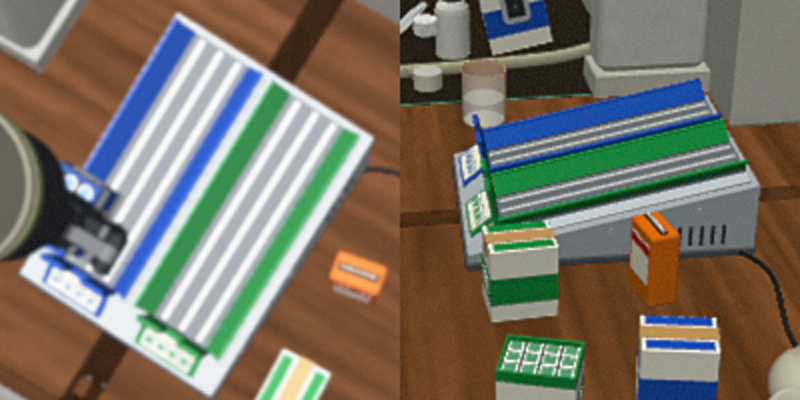

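The held opened-cups carton is above the blue lane, at scene crop (520,25) and top crop (85,190). I'll lower it, release, and retreat.

Emit:
{"api": "play_rows", "payload": {"increments": [0,0,-3,0,0,0,0,0,-3,0,0,0,0,0,-1.5,0,0,0,0,0,-1,0,0,0,0,0,-1,0,0,0,0,0,-0.5,0,0,0,0,0,-0.5,0,0,0,0,0,0,0,0,0,0,0,0,0,0,0]}}

```text
clock: 6.7
position: [0.536, -0.0402, 0.0588]
orientation: [[-0.831, 0.527, 0.177], [0.516, 0.85, -0.109], [-0.208, 0.001, -0.978]]
contact_force: [-0.2, -0.6, -0.9]
gripper_width: 0.465
grasp_force: 30.2
```

Emit:
{"api": "play_rows", "payload": {"increments": [0,0,-0.2,0,0,0,0,0,-0.1,0,0,0,0,0,0,0,0,0,0,0,0,0,0,0]}}

```text
clock: 7.1
position: [0.5359, -0.0402, 0.0556]
orientation: [[-0.831, 0.527, 0.177], [0.516, 0.85, -0.109], [-0.208, 0.001, -0.978]]
contact_force: [0.2, 0.5, 1.4]
gripper_width: 0.466
grasp_force: 30.4
```

Emit:
{"api": "play_rows", "payload": {"increments": [0,0,0,0,0,0,0,0,0,0,0,0,0,0,0,0,0,0,0,0,0,0,0,0,0,0,0,0,0,0,0,0,0,0,0,0], "jaw": 0.35}}

```text
clock: 7.7
position: [0.5356, -0.0402, 0.0553]
orientation: [[-0.831, 0.528, 0.177], [0.516, 0.85, -0.109], [-0.208, 0.0, -0.978]]
contact_force: [-1.0, 0.2, 0.0]
gripper_width: 0.65
grasp_force: 0.0
```

Emit:
{"api": "play_rows", "payload": {"increments": [-0.2,0.1,1,0,0,0,-0.4,0.2,2,0,0,0,-0.5,0.3,3,0,0,0,-0.5,0.3,3,0,0,0,-0.5,0.3,3,0,0,0]}}

```text
clock: 8.2
position: [0.5142, -0.028, 0.1772]
orientation: [[-0.831, 0.528, 0.177], [0.516, 0.85, -0.109], [-0.208, 0.001, -0.978]]
contact_force: [1.0, -0.5, 0.0]
gripper_width: 0.651
grasp_force: 0.0
```

Emit:
{"api": "play_rows", "payload": {"increments": [-1.9,-3.2,0,1.05,1.7,0,-1.9,-3.2,0,1.05,1.7,0,-1.9,-3.2,0,1.05,1.7,0,-1.9,-3.2,0,1.05,1.7,0,-1.9,-3.2,0,1.05,1.7,0,-1.9,-3.2,0,1.05,1.7,0,-1.9,-3.2,0,0,0,-5.3,-1.9,-3.0,0,0,0,-5.3,-1.8,-3.0,0,0,0,-5.2,0,0,0,0,0,0,0,0,0,0,0,0]}}

```text
clock: 9.3
position: [0.3444, -0.3125, 0.1759]
orientation: [[-0.673, 0.74, 0.001], [0.74, 0.673, -0.0], [-0.0, 0.0, -1.0]]
contact_force: [0.9, 0.1, 0.1]
gripper_width: 0.647
grasp_force: 0.0
```

```bash
python3 - <<'E'
from h import *
import cv2
a=snapshot("top")[60:260,145:345];b=snapshot("scene")[120:320,240:440]
cv2.imwrite("pics/d2.png",cv2.resize(np.hstack([a,b]),None,fx=2,fy=2,interpolation=cv2.INTER_CUBIC))
s=get_state();print(s["position"],s["orientation"])
E
```

```text
[ 0.34503471 -0.31154497  0.17561861] [[-6.74823905e-01  7.37978677e-01  4.11553396e-04]
 [ 7.37978773e-01  6.74823909e-01  1.50336200e-04]
 [-1.66781161e-04  4.05168132e-04 -9.99999904e-01]]
```

View pics/d2.png

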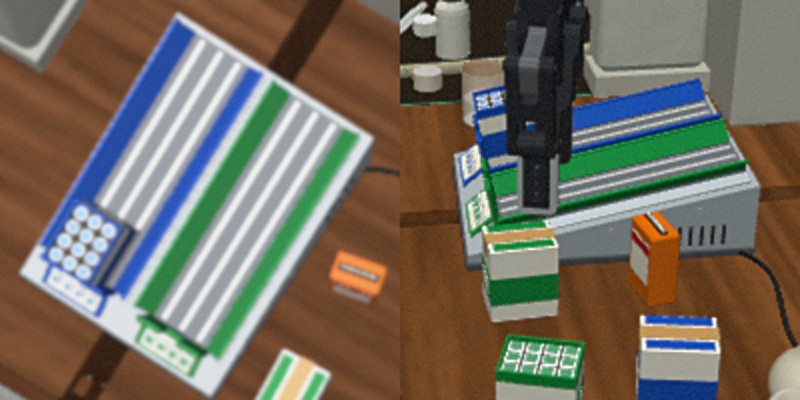

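The opened cups carton sits upright at the blue stop, centred at top crop (85,240). Next is the opened cuvettes carton.

Emit:
{"api": "play_rows", "payload": {"increments": [0,0,-4,0,0,0,0,0,-3.5,0,0,0,0,0,-2,0,0,0,0,0,-2,0,0,0,0,0,-2,0,0,0,0,0,-1.7,0,0,0,0,0,0,0,0,0], "jaw": 0.3}}

```text
clock: 10.1
position: [0.3439, -0.3094, 0.021]
orientation: [[-0.676, 0.737, -0.003], [0.737, 0.676, 0.004], [0.005, 0.0, -1.0]]
contact_force: [-0.1, -0.1, -0.2]
gripper_width: 0.697
grasp_force: 0.0
```

Emit:
{"api": "play_rows", "payload": {"increments": [0,0,0,0,0,0,0,0,0,0,0,0,0,0,0,0,0,0,0,0,0,0,0,0,0,0,0,0,0,0,0,0,0,0,0,0], "jaw": 0.7}}

```text
clock: 10.7
position: [0.3452, -0.3128, 0.0242]
orientation: [[-0.674, 0.739, 0.001], [0.739, 0.674, -0.001], [-0.002, 0.0, -1.0]]
contact_force: [-0.4, 0.5, 6.3]
gripper_width: 0.467
grasp_force: 29.6
```

Emit:
{"api": "play_rows", "payload": {"increments": [0,0,2,0,0,0,0,0,3,0,0,0,0,0,3,0,0,0,0,0,3,0,0,0,0,0,3,0,0,0,0,0,0,0,0,0]}}

```text
clock: 11.3
position: [0.3465, -0.3145, 0.1683]
orientation: [[-0.674, 0.739, 0.005], [0.739, 0.674, -0.006], [-0.008, -0.0, -1.0]]
contact_force: [0.6, -0.3, 0.3]
gripper_width: 0.467
grasp_force: 29.0
```

Emit:
{"api": "play_rows", "payload": {"increments": [2.1,2.9,0,0,0,5.3,2.1,2.9,0,0,0,5.3,2.1,2.9,0,0,0,5.2,2.1,2.9,0,-1.6,-2.5,0,2.1,2.9,0,-1.6,-2.5,0,2.1,2.8,0,-1.6,-2.5,0,2.0,2.7,0,-1.5,-2.7,0,0,0,0,0,0,0,0,0,0,0,0,0,0,0,0,0,0,0]}}

```text
clock: 12.3
position: [0.4901, -0.1128, 0.1628]
orientation: [[-0.831, 0.528, 0.175], [0.517, 0.849, -0.109], [-0.206, -0.0, -0.978]]
contact_force: [-0.1, -0.7, -0.7]
gripper_width: 0.467
grasp_force: 28.9
```

Emit:
{"api": "play_rows", "payload": {"increments": [0.1,0,-3,0,0,0,0,0,-3,0,0,0,0,0,-1.5,0,0,0,0,0,-1,0,0,0,0,0,-1,0,0,0,0,0,-0.5,0,0,0,0,0,-0.5,0,0,0,0,0,-0.2,0,0,0,0,0,0,0,0,0,0,0,0,0,0,0]}}

```text
clock: 13.3
position: [0.492, -0.1122, 0.0568]
orientation: [[-0.831, 0.528, 0.178], [0.516, 0.85, -0.109], [-0.209, 0.001, -0.978]]
contact_force: [0.2, -0.1, -0.2]
gripper_width: 0.462
grasp_force: 28.9
```

Emit:
{"api": "play_rows", "payload": {"increments": [0,0,0,0,0,0,0,0,0,0,0,0,0,0,0,0,0,0,0,0,0,0,0,0,0,0,0,0,0,0,0,0,0,0,0,0], "jaw": 0.35}}

```text
clock: 13.9
position: [0.4916, -0.1122, 0.0563]
orientation: [[-0.831, 0.528, 0.177], [0.516, 0.849, -0.109], [-0.208, 0.001, -0.978]]
contact_force: [0.7, 0.1, -0.4]
gripper_width: 0.646
grasp_force: 0.0
```

Emit:
{"api": "play_rows", "payload": {"increments": [-0.2,0.1,1,0,0,0,-0.4,0.2,2,0,0,0,-0.5,0.3,3,0,0,0,-0.5,0.3,3,0,0,0,-0.5,0.3,3,0,0,0]}}

```text
clock: 14.4
position: [0.4702, -0.1, 0.1782]
orientation: [[-0.831, 0.528, 0.177], [0.516, 0.849, -0.109], [-0.208, 0.001, -0.978]]
contact_force: [1.7, -0.7, 0.7]
gripper_width: 0.654
grasp_force: 0.0
```

Emit:
{"api": "play_rows", "payload": {"increments": [-0.9,-1.8,0,1.3,2.0,0,-0.9,-1.8,0,1.3,2.0,0,-0.9,-1.8,0,1.3,2.0,0,-0.9,-1.8,0,1.2,2.1,0,-1.0,-1.9,0,1.2,2.1,0,0,0,0,0,0,4,0,0,0,0,0,0,0,0,0,0,0,0]}}

```text
clock: 15.2
position: [0.4247, -0.1911, 0.1767]
orientation: [[-0.883, 0.469, 0.001], [0.469, 0.883, -0.0], [-0.001, 0.0, -1.0]]
contact_force: [0.2, 0.2, -0.0]
gripper_width: 0.647
grasp_force: 0.0
```

```bash
python3 - <<'E'
from h import *
import cv2
a=snapshot("top")[60:260,145:345];b=snapshot("scene")[120:320,240:440]
cv2.imwrite("pics/d3.png",cv2.resize(np.hstack([a,b]),None,fx=2,fy=2,interpolation=cv2.INTER_CUBIC))
s=get_state();print(s["position"],s["orientation"])
n=np.array([.527,.85,0])
for q in((318,595),(430,410)):
  for z in(.02,.04): print(q,z,plane("top",*c1(*q),z)@n)
E
```

```text
[ 0.42471825 -0.19075809  0.17658418] [[-8.83668022e-01  4.68113928e-01  4.21426341e-04]
 [ 4.68113871e-01  8.83668122e-01 -2.31154204e-04]
 [-4.80607525e-04 -6.98806276e-06 -9.99999884e-01]]
(318, 595) 0.02 0.11507538036875468
(318, 595) 0.04 0.11304782109202965
(430, 410) 0.02 0.11865112622102691
(430, 410) 0.04 0.11654803716017492
```

View pics/d3.png

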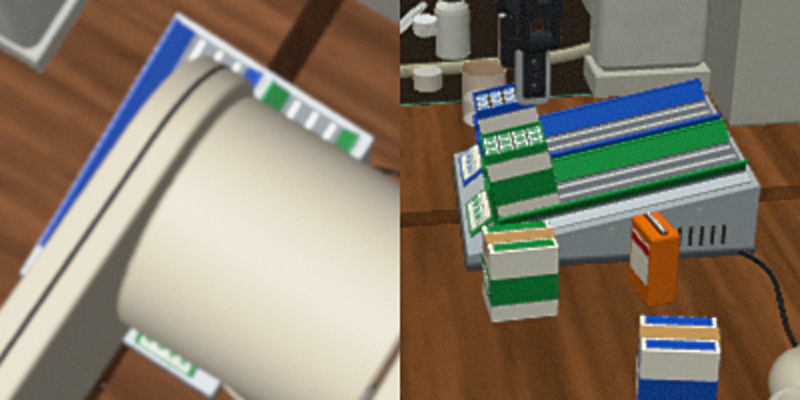

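Opened cuvettes are at the green stop, upright at scene crop (515,155). Clearance beside the dispenser is about 10 mm, so I'll pick up the sealed cuvettes.

Emit:
{"api": "play_rows", "payload": {"increments": [0,0,-4,0,0,0,0,0,-3.5,0,0,0,0,0,-2,0,0,0,0,0,-2,0,0,0,0,0,-2,0,0,0,0,0,-1.7,0,0,0,0,0,0,0,0,0]}}

```text
clock: 16.0
position: [0.4228, -0.1896, 0.022]
orientation: [[-0.884, 0.468, -0.004], [0.468, 0.884, 0.002], [0.005, 0.0, -1.0]]
contact_force: [0.0, 0.3, -0.8]
gripper_width: 0.651
grasp_force: 0.0
```

Emit:
{"api": "play_rows", "payload": {"increments": [0,0,0,0,0,0,0,0,0,0,0,0,0,0,0,0,0,0,0,0,0,0,0,0,0,0,0,0,0,0,0,0,0,0,0,0], "jaw": 0.7}}

```text
clock: 16.6
position: [0.4251, -0.1915, 0.0249]
orientation: [[-0.884, 0.468, 0.001], [0.468, 0.884, -0.001], [-0.001, -0.0, -1.0]]
contact_force: [-0.5, 1.5, 4.2]
gripper_width: 0.466
grasp_force: 30.1
```

Emit:
{"api": "play_rows", "payload": {"increments": [0,0,2,0,0,0,0,0,3,0,0,0,0,0,3,0,0,0,0,0,3,0,0,0,0,0,3,0,0,0,0,0,1.5,0,0,0,0,0,0,0,0,0]}}

```text
clock: 17.3
position: [0.426, -0.192, 0.1816]
orientation: [[-0.884, 0.468, 0.004], [0.468, 0.884, -0.002], [-0.005, -0.0, -1.0]]
contact_force: [1.5, -0.5, -0.2]
gripper_width: 0.465
grasp_force: 29.6
```

Emit:
{"api": "play_rows", "payload": {"increments": [1.8,0.9,0,0,0,-4,1.8,0.9,0,-1.3,-2,0,1.8,0.9,0,-1.3,-2,0,1.8,0.9,0,-1.3,-2,0,1.8,0.9,0,-1.2,-2.1,0,1.8,0.8,0,-1.2,-2.1,0,0,0,-2,0,0,0,0,0,0,0,0,0,0,0,0,0,0,0]}}

```text
clock: 18.2
position: [0.5311, -0.1378, 0.157]
orientation: [[-0.831, 0.528, 0.173], [0.517, 0.849, -0.108], [-0.204, -0.0, -0.979]]
contact_force: [0.7, -0.0, -1.1]
gripper_width: 0.468
grasp_force: 29.6
```

Need to go to (0.533, -0.1386, 0.0665).

Emit:
{"api": "play_rows", "payload": {"increments": [0.2,-0.1,-3,0,0,0,0,0,-2,0,0,0,0,0,-1.5,0,0,0,0,0,-1,0,0,0,0,0,-0.5,0,0,0,0,0,-0.5,0,0,0,0,0,-0.3,0,0,0,0,0,0,0,0,0,0,0,0,0,0,0]}}

```text
clock: 19.1
position: [0.535, -0.1393, 0.0719]
orientation: [[-0.83, 0.528, 0.177], [0.517, 0.849, -0.109], [-0.208, 0.001, -0.978]]
contact_force: [0.1, -0.4, -0.6]
gripper_width: 0.463
grasp_force: 29.6
```

Emit:
{"api": "play_rows", "payload": {"increments": [-0.1,0,-0.25,0,0,0,0,0,-0.2,0,0,0,0,0,0,0,0,0,0,0,0,0,0,0]}}

```text
clock: 19.5
position: [0.5338, -0.1392, 0.067]
orientation: [[-0.83, 0.528, 0.177], [0.517, 0.849, -0.109], [-0.208, 0.001, -0.978]]
contact_force: [-0.7, 0.1, 0.5]
gripper_width: 0.463
grasp_force: 30.0
```

Emit:
{"api": "play_rows", "payload": {"increments": [0,0,0,0,0,0,0,0,0,0,0,0,0,0,0,0,0,0,0,0,0,0,0,0,0,0,0,0,0,0,0,0,0,0,0,0], "jaw": 0.35}}

```text
clock: 20.1
position: [0.5336, -0.1392, 0.0668]
orientation: [[-0.83, 0.528, 0.177], [0.517, 0.849, -0.109], [-0.208, 0.001, -0.978]]
contact_force: [0.2, 0.6, -0.2]
gripper_width: 0.649
grasp_force: 0.0
```

Emit:
{"api": "play_rows", "payload": {"increments": [-0.2,0.1,1,0,0,0,-0.4,0.2,2,0,0,0,-0.5,0.3,3,0,0,0,-0.5,0.3,3,0,0,0,-0.5,0.3,3,0,0,0]}}

```text
clock: 20.6
position: [0.5122, -0.127, 0.1887]
orientation: [[-0.83, 0.528, 0.177], [0.517, 0.849, -0.109], [-0.208, 0.001, -0.978]]
contact_force: [0.7, -1.1, -0.3]
gripper_width: 0.652
grasp_force: 0.0
```

Emit:
{"api": "play_rows", "payload": {"increments": [0,-1.9,0,1.3,2.0,0,0.1,-1.9,0,1.3,2.0,0,0,-1.9,0,1.3,2.0,0,0.1,-1.9,0,1.2,2.1,0,0,-1.9,0,1.2,2.1,0,0,-1.9,0,0,0,7.7,0,0,0,0,0,7.7,0,0,0,0,0,0,0,0,0,0,0,0]}}

```text
clock: 21.5
position: [0.5146, -0.241, 0.1873]
orientation: [[-0.958, 0.288, 0.0], [0.288, 0.958, -0.0], [-0.0, -0.0, -1.0]]
contact_force: [0.4, 0.9, -0.1]
gripper_width: 0.652
grasp_force: 0.0
```

```bash
python3 - <<'E'
from h import *
import cv2
a=snapshot("top")[60:260,145:345];b=snapshot("scene")[120:320,240:440]
cv2.imwrite("pics/d4.png",cv2.resize(np.hstack([a,b]),None,fx=2,fy=2,interpolation=cv2.INTER_CUBIC))
s=get_state();print(s["position"],s["orientation"])
E
```

```text
[ 0.51467264 -0.24079207  0.18719804] [[-9.58043838e-01  2.86621491e-01  3.52774668e-04]
 [ 2.86621400e-01  9.58043888e-01 -2.87033713e-04]
 [-4.20243645e-04 -1.73878111e-04 -9.99999897e-01]]
```

View pics/d4.png

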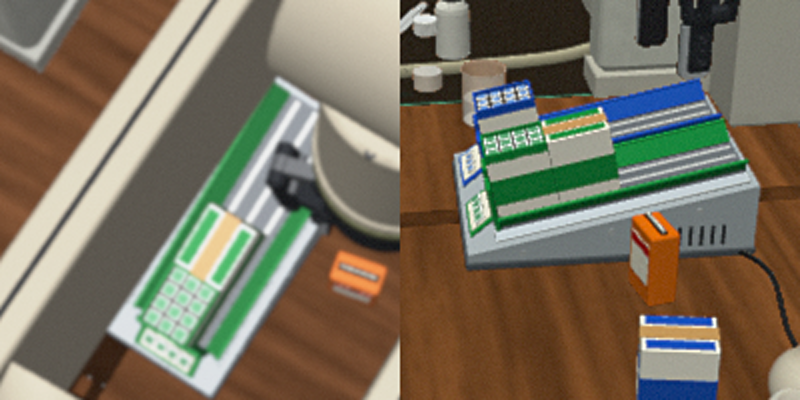

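The green lane is right: opened at the stop with the sealed carton closed up behind it (top crop (205,260)). Next I'll pick up the marker.

Emit:
{"api": "play_rows", "payload": {"increments": [0,-0.1,-4,0,0,0,0,0,-3.5,0,0,0,0,0,-2.5,0,0,0,0,0,-2,0,0,0,0,0,-2,0,0,0,0,0,-1.5,0,0,0,0,0,-0.8,0,0,0,0,0,0,0,0,0]}}

```text
clock: 22.4
position: [0.5139, -0.2416, 0.0228]
orientation: [[-0.959, 0.285, -0.002], [0.285, 0.959, 0.001], [0.002, 0.0, -1.0]]
contact_force: [-0.2, 0.7, -0.4]
gripper_width: 0.649
grasp_force: 0.0
```

Emit:
{"api": "play_rows", "payload": {"increments": [0,0,0,0,0,0,0,0,0,0,0,0,0,0,0,0,0,0,0,0,0,0,0,0,0,0,0,0,0,0,0,0,0,0,0,0], "jaw": 0.7}}

```text
clock: 23.0
position: [0.5153, -0.2426, 0.0248]
orientation: [[-0.959, 0.284, 0.001], [0.284, 0.959, -0.001], [-0.002, -0.0, -1.0]]
contact_force: [-0.1, -0.1, 5.1]
gripper_width: 0.466
grasp_force: 27.6
```

Emit:
{"api": "play_rows", "payload": {"increments": [0,0,2,0,0,0,0,0,3,0,0,0,0,0,3,0,0,0,0,0,3,0,0,0,0,0,4,0,0,0,0,0,3,0,0,0,0,0,0,0,0,0]}}

```text
clock: 23.7
position: [0.5171, -0.2437, 0.2097]
orientation: [[-0.959, 0.284, 0.008], [0.284, 0.959, -0.005], [-0.009, -0.002, -1.0]]
contact_force: [-0.1, -0.2, -0.6]
gripper_width: 0.469
grasp_force: 26.9
```

Emit:
{"api": "play_rows", "payload": {"increments": [0.9,3,0,0,0,-7.7,0.9,3,0,0,0,-7.6,0.9,3,0,-1.6,-2.5,0,0.9,3,0,-1.6,-2.5,0,0.8,3.1,0,-1.6,-2.5,0,0.8,3.1,0,-1.5,-2.7,0,0,0,-2,0,0,0,0,0,-2,0,0,0,0,0,0,0,0,0,0,0,0,0,0,0]}}

```text
clock: 24.7
position: [0.5659, -0.0602, 0.1629]
orientation: [[-0.831, 0.527, 0.175], [0.516, 0.85, -0.109], [-0.206, -0.001, -0.979]]
contact_force: [1.2, 0.4, -0.9]
gripper_width: 0.467
grasp_force: 26.9
```

Emit:
{"api": "play_rows", "payload": {"increments": [0.1,0,-3,0,0,0,0,0,-3,0,0,0,0,0,-1.5,0,0,0,0,0,-1,0,0,0,0,0,-0.5,0,0,0,0,0,-0.5,0,0,0,0,0,0,0,0,0,0,0,0,0,0,0]}}

```text
clock: 25.5
position: [0.5683, -0.0603, 0.0698]
orientation: [[-0.831, 0.527, 0.178], [0.516, 0.85, -0.109], [-0.209, 0.001, -0.978]]
contact_force: [0.3, -0.3, -0.0]
gripper_width: 0.461
grasp_force: 26.9
```

Emit:
{"api": "play_rows", "payload": {"increments": [-0.05,0,-0.25,0,0,0,0,0,-0.2,0,0,0,0,0,0,0,0,0,0,0,0,0,0,0]}}

```text
clock: 25.9
position: [0.5671, -0.0602, 0.0642]
orientation: [[-0.831, 0.527, 0.177], [0.516, 0.85, -0.109], [-0.208, 0.0, -0.978]]
contact_force: [0.4, 0.1, 0.1]
gripper_width: 0.466
grasp_force: 26.9
```

Emit:
{"api": "play_rows", "payload": {"increments": [0,0,0,0,0,0,0,0,0,0,0,0,0,0,0,0,0,0,0,0,0,0,0,0,0,0,0,0,0,0,0,0,0,0,0,0], "jaw": 0.35}}

```text
clock: 26.5
position: [0.5671, -0.0602, 0.0643]
orientation: [[-0.831, 0.527, 0.177], [0.516, 0.85, -0.109], [-0.208, 0.0, -0.978]]
contact_force: [-0.1, 0.4, -0.5]
gripper_width: 0.65
grasp_force: 0.0
```

Emit:
{"api": "play_rows", "payload": {"increments": [-0.2,0.1,1,0,0,0,-0.4,0.2,2,0,0,0,-0.5,0.3,3,0,0,0,-0.5,0.3,3,0,0,0,-0.5,0.3,3,0,0,0,0,0,1,0,0,0]}}

```text
clock: 27.1
position: [0.5477, -0.0481, 0.1993]
orientation: [[-0.83, 0.527, 0.183], [0.515, 0.85, -0.11], [-0.213, 0.003, -0.977]]
contact_force: [1.5, -0.1, 0.7]
gripper_width: 0.647
grasp_force: 0.0
```

Emit:
{"api": "play_rows", "payload": {"increments": [-1.4,-3.8,0,1.05,1.7,0,-1.4,-3.8,0,1.05,1.7,0,-1.4,-3.8,0,1.05,1.7,0,-1.5,-3.8,0,1.05,1.7,0,-1.5,-3.8,0,1.05,1.7,0,-1.5,-3.7,0,1.05,1.7,0,-1.5,-3.7,0,0,0,-5.1,-1.5,-3.7,0,0,0,-5.1,0,0,0,0,0,0,0,0,0,0,0,0]}}

```text
clock: 28.1
position: [0.4285, -0.3497, 0.1936]
orientation: [[-0.742, 0.671, -0.001], [0.671, 0.742, 0.001], [0.001, 0.0, -1.0]]
contact_force: [-0.6, 0.5, -0.7]
gripper_width: 0.649
grasp_force: 0.0
```

```bash
python3 - <<'E'
from h import *
import cv2
a=snapshot("top")[60:260,145:345];b=snapshot("scene")[120:320,240:440]
cv2.imwrite("pics/d5.png",cv2.resize(np.hstack([a,b]),None,fx=2,fy=2,interpolation=cv2.INTER_CUBIC))
s=get_state();print(s["position"],s["orientation"])
E
```

```text
[ 0.42930673 -0.34836732  0.19389675] [[-7.43685200e-01  6.68529864e-01 -3.79109103e-04]
 [ 6.68529509e-01  7.43685233e-01  7.54473965e-04]
 [ 7.86326219e-04  3.07645499e-04 -9.99999644e-01]]
```

View pics/d5.png

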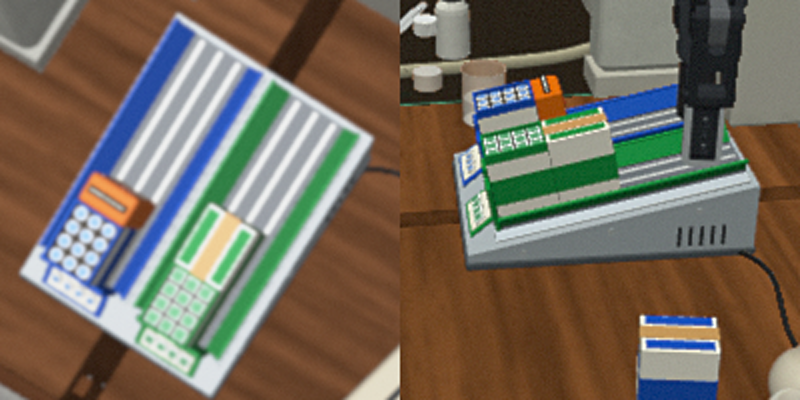

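The marker is closed up behind the opened cups (top crop (113,198)), square in the lane. Last is the sealed cups carton.

Emit:
{"api": "play_rows", "payload": {"increments": [0,0,-4,0,0,0,0,0,-4,0,0,0,0,0,-2.5,0,0,0,0,0,-2,0,0,0,0,0,-2,0,0,0,0,0,-1.5,0,0,0,0,0,-1,0,0,0,0,0,0,0,0,0]}}

```text
clock: 29.0
position: [0.4287, -0.3479, 0.0229]
orientation: [[-0.744, 0.669, -0.002], [0.669, 0.744, 0.002], [0.003, 0.0, -1.0]]
contact_force: [-0.6, -0.5, -0.9]
gripper_width: 0.65
grasp_force: 0.0
```

Emit:
{"api": "play_rows", "payload": {"increments": [0,0,0,0,0,0,0,0,0,0,0,0,0,0,0,0,0,0,0,0,0,0,0,0,0,0,0,0,0,0,0,0,0,0,0,0], "jaw": 0.7}}

```text
clock: 29.6
position: [0.4296, -0.3497, 0.0251]
orientation: [[-0.743, 0.669, 0.001], [0.669, 0.743, -0.001], [-0.001, -0.0, -1.0]]
contact_force: [-1.0, 0.2, 6.1]
gripper_width: 0.465
grasp_force: 29.1
```

Emit:
{"api": "play_rows", "payload": {"increments": [0,0,2,0,0,0,0,0,3,0,0,0,0,0,3,0,0,0,0,0,3,0,0,0,0,0,4,0,0,0,0,0,3,0,0,0,0,0,0,0,0,0]}}

```text
clock: 30.3
position: [0.4311, -0.3512, 0.21]
orientation: [[-0.743, 0.669, 0.006], [0.669, 0.743, -0.006], [-0.009, -0.001, -1.0]]
contact_force: [0.1, -0.6, -0.1]
gripper_width: 0.465
grasp_force: 28.5
```

Emit:
{"api": "play_rows", "payload": {"increments": [1.9,3,0,0,0,5.1,1.9,3,0,0,0,5.1,1.9,3,0,0,0,0,1.9,3,0,-1.05,-1.7,0,1.9,3,0,-1.05,-1.7,0,1.9,3,0,-1.05,-1.7,0,1.9,3,0,-1.05,-1.7,0,1.8,3,0,-1.05,-1.7,0,1.8,3,0,-1.05,-1.7,0,0,0,-2,0,0,0,0,0,-2,0,0,0,0,0,0,0,0,0]}}

```text
clock: 31.5
position: [0.5951, -0.0782, 0.159]
orientation: [[-0.833, 0.527, 0.169], [0.515, 0.85, -0.108], [-0.2, -0.003, -0.98]]
contact_force: [-0.9, 0.7, -1.2]
gripper_width: 0.465
grasp_force: 28.5
```

Emit:
{"api": "play_rows", "payload": {"increments": [0,0,-3,0,0,0,0,0,-2.5,0,0,0,0,0,-1.5,0,0,0,0,0,-0.7,0,0,0,0,0,0,0,0,0,0,0,0,0,0,0]}}

```text
clock: 32.1
position: [0.599, -0.0795, 0.0886]
orientation: [[-0.831, 0.527, 0.178], [0.516, 0.85, -0.11], [-0.209, 0.001, -0.978]]
contact_force: [0.6, -0.1, -0.8]
gripper_width: 0.463
grasp_force: 28.5
```

Emit:
{"api": "play_rows", "payload": {"increments": [0,0,-0.6,0,0,0,0,0,-0.5,0,0,0,0,0,-0.4,0,0,0,0,0,-0.1,0,0,0,0,0,0,0,0,0,0,0,0,0,0,0]}}

```text
clock: 32.7
position: [0.5986, -0.0792, 0.0718]
orientation: [[-0.831, 0.527, 0.178], [0.516, 0.85, -0.109], [-0.209, 0.001, -0.978]]
contact_force: [-0.7, 0.5, 2.9]
gripper_width: 0.465
grasp_force: 29.2
```

Emit:
{"api": "play_rows", "payload": {"increments": [0,0,0,0,0,0,0,0,0,0,0,0,0,0,0,0,0,0,0,0,0,0,0,0,0,0,0,0,0,0,0,0,0,0,0,0], "jaw": 0.35}}

```text
clock: 33.3
position: [0.5981, -0.0792, 0.0712]
orientation: [[-0.831, 0.527, 0.177], [0.516, 0.85, -0.109], [-0.208, 0.0, -0.978]]
contact_force: [0.0, 0.1, -1.2]
gripper_width: 0.651
grasp_force: 0.0
```

Emit:
{"api": "play_rows", "payload": {"increments": [-0.2,0.1,1,0,0,0,-0.4,0.2,2,0,0,0,-0.5,0.3,3,0,0,0,-0.5,0.3,3,0,0,0,-0.5,0.3,3,0,0,0,0,0,2,0,0,0]}}

```text
clock: 33.9
position: [0.5776, -0.067, 0.2151]
orientation: [[-0.831, 0.527, 0.18], [0.516, 0.85, -0.11], [-0.211, 0.002, -0.978]]
contact_force: [0.4, 0.0, 0.4]
gripper_width: 0.646
grasp_force: 0.0
```

Emit:
{"api": "play_rows", "payload": {"increments": [-1.5,-3.5,0,0,0,0,-1.5,-3.5,0,0,0,0,-1.5,-3.5,0,0,0,0,-1.5,-3.5,0,0,0,0,-1.5,-3.5,0,0,0,0,-1.5,-3.5,0,0,0,0,-1.5,-3.5,0,0,0,0,-1.5,-3.5,0,0,0,0,0,0,0,0,0,0,0,0,0,0,0,0]}}

```text
clock: 34.9
position: [0.4567, -0.3479, 0.2119]
orientation: [[-0.83, 0.529, 0.177], [0.518, 0.849, -0.11], [-0.208, 0.0, -0.978]]
contact_force: [0.5, -1.4, -0.5]
gripper_width: 0.649
grasp_force: 0.0
```

```bash
python3 - <<'E'
from h import *
import cv2
a=snapshot("top")[60:260,145:345];b=snapshot("scene")[120:320,240:440]
cv2.imwrite("pics/d6.png",cv2.resize(np.hstack([a,b]),None,fx=2,fy=2,interpolation=cv2.INTER_CUBIC))
E
```

```text
(no output)
```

View pics/d6.png

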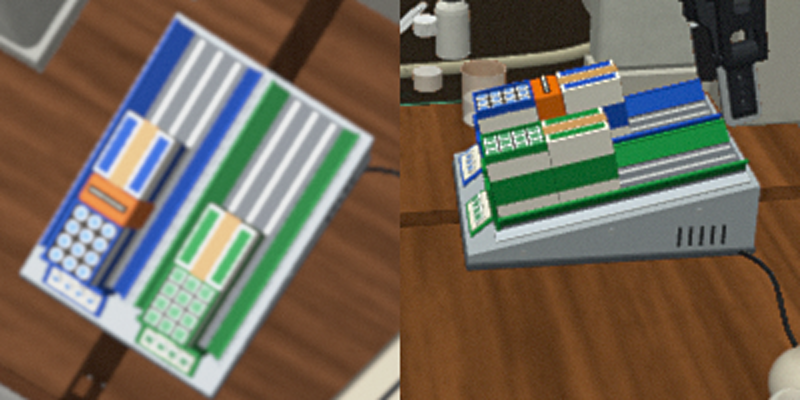

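Both lanes are closed up in the right order and square: blue from (85,240) up to (140,150), green from (180,305) up to (218,245). The flask is untouched and the gripper is clear.

```bash
python3 -c "
from workcell import *
print(job_done())"
```

```text
the job is handed in; nothing more can be done
None
```

I restocked both lanes and handed the job in at about 35 s: opened cups, marker and sealed cups in blue, opened then sealed cuvettes in green, all closed up in the last pictures, with the flask untouched; the judge's result was not shown.

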